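# Set up a stone strip on the slicing fence

## Task

Get the bench ready for slicing: put the loose stone blanks away, every round one in the square tray and every oblong one in the long tray. Slide the long stone strip over the bench, without lifting it, until it lies flush along the steel fence with its end touching the end stop; only then swing the hold-down arm fully across it. Leave the other things on the bench where they are.

Things in the scene. Friction and masses are not known exactly. Their poses are not given: they have to be found in the camera images.
- fence: fixed steel fence: rail 270 mm long (along y), 30 mm wide (x), 16 mm high; origin under its middle. Working face on the robot's side, at x = -15 mm. An end stop, 16 mm high, stands out 55 mm from that face; its stop face looks to -y at y = +110 mm, its back is at y = +135 mm. A strip fully home has its centre at x = -33, y = +10 mm. Things beyond the fence are fixed, up to 70 mm high
- dog (a joint): hold-down arm on the rail, turning about a vertical pin at x = 0, y = +85 mm of the fence's frame; rad, 0 = points along the fence's +y (open), 1.57 = points to the fence's -x, square across the strip (fully closed; end stop at 1.6); closes anticlockwise from above, takes about 1 N at the peg, stays where left. Arm 16 mm wide, at heights 27 to 33 mm, clear above the strip
- peg (a point): upright round brass peg at the end of the hold-down arm, 12 mm thick, 60 mm from the arm's pin, from 33 to 70 mm above the bench; this point is at height 56 mm on the peg's axis
- strip_c (a point): long grey-green stone strip 200 mm long (along its y), 36 mm wide (x), 22 mm high, about 0.45 kg, lying loose on the bench; point at its centre
- tray_square: low dark wooden tray, 170 x 170 mm outside, rim 14 mm high and 5 mm thick, floor 5 mm thick, fixed; origin under its centre
- tray_long: low dark wooden tray, 240 mm (its x) x 120 mm (its y) outside, rim 14 mm high and 5 mm thick, floor 5 mm thick, fixed; origin under its centre
- round1_c (a point): round grey-green stone blank (disc), diameter 56 mm, 20 mm thick, lying flat; point at its centre; may be absent
- round2_c (a point): round grey-green stone blank (disc), diameter 56 mm, 20 mm thick, lying flat; point at its centre; may be absent
- round3_c (a point): round grey-green stone blank (disc), diameter 56 mm, 20 mm thick, lying flat; point at its centre; may be absent
- oblong1_c (a point): oblong grey-green stone blank, 70 mm long (its x), 30 mm wide (y), 20 mm thick; point at its centre; may be absent
- oblong2_c (a point): oblong grey-green stone blank, 70 mm long (its x), 30 mm wide (y), 20 mm thick; point at its centre; may be absent
- oblong3_c (a point): oblong grey-green stone blank, 70 mm long (its x), 30 mm wide (y), 20 mm thick; point at its centre; may be absent
- oil: amber bottle 60 mm across, 90 mm high; bystander
- pot: small white cup 54 mm across, 45 mm high; bystander
- brush: wooden-handled brush lying on the bench; bystander
- rule: flat aluminium rule 130 x 18 x 6 mm lying between a tray and the strip; bystander

How it is judged:
By the outcome, as a careful person would: the job done as asked, in the order asked, and still so for the second after the job is handed in, with the robot touching nothing.
Of round1, oblong1, round2, oblong2, round3, oblong3 only 4 to 6 are there at a start; the rules pass over those that are not, and their reading is None.
At some moment in a run one of round1, oblong1, round2, oblong2, round3, oblong3, strip may be knocked a few centimetres aside while the robot is not near it.
Once in a run the grip may slacken for a moment while it holds something.
It also fails if it takes over 208 s, if anything falls off the work surface, if the arm or the gripper's body presses on something with over 40 N, if the wrist force passes 120 N, or if a joint passes its speed limit or range.

## Robot

A 6-joint arm with a two-finger parallel gripper is mounted at the origin on the work surface. World frame = base frame: x ahead of the robot, y to its left, z up, the work surface at z = 0. Lengths are in mm, angles in degrees, forces in N, time in s.
With the tool pointing down it reaches from about 350 to 850 mm from the base axis. Payload 8.1 kg.
Tool frame: the origin (TCP) lies at the centre of the arm's flange, where the gripper is bolted on; the fingertips stand 173 mm ahead of it and the grasp point (between the pads) lies 155 mm ahead of it; z points along the fingers, y is the line along which they close (so a half turn about z gives the same grasp; the last joint's range is limited). The gripper opens to 85 mm and grips with 20 to 120 N. Pads are 22 mm wide; open, the fingers measure 114 mm over their backs; the gripper's body (76 mm by 85 mm) begins 54 mm behind the grasp point. The pads swing forward as they close: fully open they stand 13 mm farther back than shut.
Start: joints at [-76.284, 7.471, 85.268, -0, 87.261, -4.893], TCP at [191.492, -568.628, 404.692] pointing down, gripper open.
Joint ranges: [-169.43, 169.43], [-51.17, 129.36], [1.28, 143.12], [-76.62, 256.62], [0, 156.53], [-152.29, 152.29]. Speed limits (degrees/s): [136.94, 136.94, 159.86, 180, 180, 180].

## Interface

Orientations are given as [roll, pitch, yaw] about the fixed x, y, z axes, in that order (R = Rz(yaw) Ry(pitch) Rx(roll)).
In Python, from bench import * gives the robot as it stands.
- The arm moves only by the shell command python3 -m jog 'ROWS' [FORCE]. ROWS is text: rows parted by semicolons, each of 7 numbers parted by spaces: the shift along the tool's x, y, z scaled (see below), then the turn, a rotation vector about the tool's x, y, z scaled (see below), then the closure, from -1 (fully open) to 1 (shut). In form: tx ty tz wx wy wz hand; .... A call has 1 to 5 rows; each row shifts and turns the commanded pose from where the row before left it, along the tool's axes as they then stand; what a row does not reach is not made up. The controller multiplies each number of a shift by 0.1 m and each number of a turn by 60 degrees. A row lasts 1/8 s, in which the tool goes at most 62.5 mm and 10.7 degrees, less where a joint would pass 70% of its speed; a pose out of reach is approached as far as the arm can. A call with a number of a shift or a turn outside -1 to 1 is refused whole. A call with a gripper value outside its range is refused whole. The fingers move at their own pace and stop on an object; FORCE is the grip in N (left out, the last holds). Time passes only in rows, so rows that do not move let the fingers close. It gives the time, the measured TCP pose, the force, the opening and the grip force at its end, in the units of the state.
- sense(): the state, without advancing time (a new reading comes with each control period).
- snapshot(name): name is "scene" or "top"; returns a dict with "img" (384x512x3 uint8, red, green, blue), "fx", "fy", "cx", "cy" (pixels), "extrinsics" (4x4, takes a point from camera to world coordinates). Camera axes: x right, y down, z forward; pixel columns grow to the right and rows downward; lengths in mm; the calibration is good to about 2 mm. A picture is of the moment at which its call begins. There is no depth.
- hand_in(): hands the job in; it is judged then, once.
The state is a dict: "time": time; "joint_pos": joint angles; "qd": joint speeds; "joint_efforts": joint torques, N m; "tool_pos": TCP position; "tcp_rot": TCP orientation; "ft_force": force on the tool from outside, world axes, zero at the start; "wrist_torque": the same for the moment, N m; "finger_gap": finger opening in mm; "grip_force": force on a finger pad.
Only numpy, scipy, OpenCV 4.12 (cv2) and the standard library are available. Lean on these libraries where they do the work, as an engineer would, in place of code of your own. Each camera call takes 0.05 s, during which the arm holds its last target. There are 200 camera calls.

## Working session

There is one attempt and no reset: what is moved stays moved. The work goes in short steps, Python scripts to look and compute and a shell command to move; the robot and the scene stay as the last step left them, time stands still between calls to the robot, and variables do not carry over. Pictures are saved under pics/ and viewed, at most 14 in all, crops included, and the job is handed in when it is done.

```bash
mkdir -p pics; python3 - <<'E'
from bench import *
import cv2
for n in("top","scene"):
    s=snapshot(n); cv2.imwrite(f"pics/{n}0.png",cv2.resize(s["img"][:,:,::-1],(800,600)))
    print(n,s["fx"],s["cx"],s["cy"],s["extrinsics"])
print(sense())
E
```

```text
top 392.62648756184024 255.70106523951426 190.17058575613112 [[-1.54827977e-02 -9.83817412e-01  1.78503734e-01  3.88622128e+02]
 [-9.99724392e-01  1.20808570e-02 -2.01294003e-02  7.17866859e+00]
 [ 1.76471765e-02 -1.78766197e-01 -9.83733309e-01  1.13887519e+03]
 [ 0.00000000e+00  0.00000000e+00  0.00000000e+00  1.00000000e+00]]
scene 491.6825453729159 258.3615922925501 187.27514738969256 [[-4.15165253e-01  6.91516872e-01 -5.91136387e-01  1.28578702e+03]
 [ 9.09745957e-01  3.15807587e-01 -2.69495567e-01  3.42036772e+02]
 [ 3.24624325e-04 -6.49669134e-01 -7.60217016e-01  9.87857882e+02]
 [ 0.00000000e+00  0.00000000e+00  0.00000000e+00  1.00000000e+00]]
{'time': 0.1, 'joint_pos': array([-7.62838118e+01,  7.51107150e+00,  8.53235909e+01,  1.45827712e-03,
        8.72614900e+01, -4.89296324e+00]), 'qd': array([-0.00201711, -0.02574868, -0.19841917,  0.03868512,  0.0499074 ,
       -0.05522441]), 'joint_efforts': array([ 1.58526705e-03, -5.70948529e+01, -5.01943874e+01, -1.62927131e-04,
        8.07556644e-03,  4.46193678e-05]), 'tool_pos': array([ 191.44388833, -568.41954958,  403.74077518]), 'tcp_rot': array([-1.79904322e+02, -9.65246164e-03,  1.86090725e+01]), 'ft_force': array([ 0.08910414, -0.54560698,  0.25624751]), 'wrist_torque': array([-0.02928034, -0.01268189, -0.0597516 ]), 'grip_force': 0.0, 'finger_gap': 85.63338339732887}
```

View pics/top0.png

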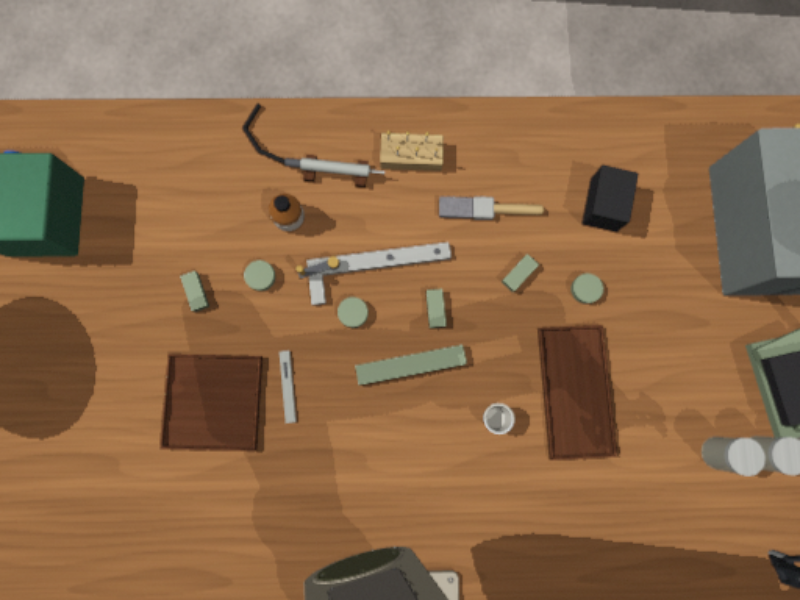

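View pics/scene0.png

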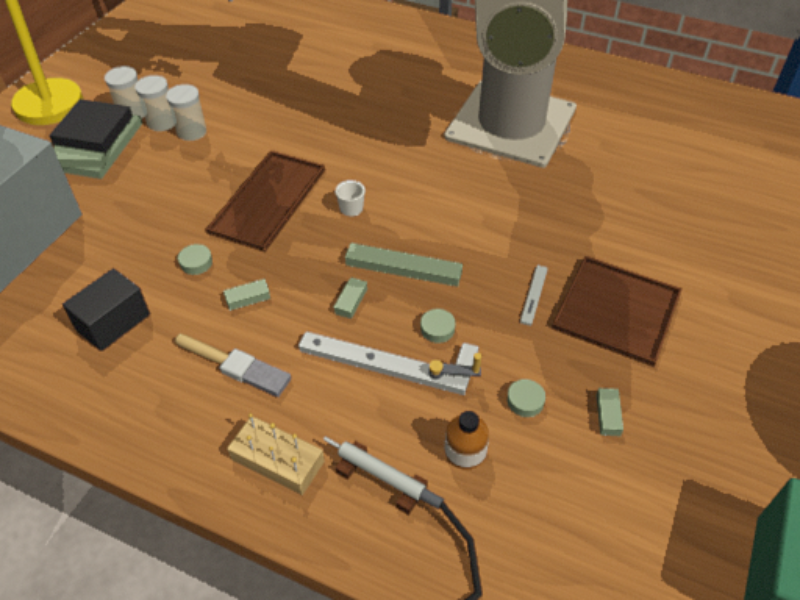

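```bash
cat > h.py <<'E'
from bench import *
import cv2, numpy as np
def proj(s,px,z):
    px=np.asarray(px,float).reshape(-1,2)
    d=np.c_[(px[:,0]-s["cx"])/s["fx"],(px[:,1]-s["cy"])/s["fy"],np.ones(len(px))]@s["extrinsics"][:3,:3].T
    o=s["extrinsics"][:3,3]
    return (o+d*((z-o[2])/d[:,2])[:,None])[:,:2]
def fold(a): return (a+90)%180-90
def greens(view="top",s=None,vmin=None):
    """green stone things: top face (z=20/22) -> x,y,long,short,yaw of long axis"""
    s=s or snapshot(view); hsv=cv2.cvtColor(s["img"],cv2.COLOR_RGB2HSV)
    m=cv2.inRange(hsv,(38,30,60),(80,140,255))
    n,l,st,_=cv2.connectedComponentsWithStats(m); out=[]
    for i in range(1,n):
        if st[i,4]<120: continue
        v=hsv[:,:,2]; a=(l==i)
        t=a&(v>=0.85*np.percentile(v[a],80))     # lit top face only
        c,_=cv2.findContours(t.astype(np.uint8),cv2.RETR_EXTERNAL,cv2.CHAIN_APPROX_NONE)
        c=max(c,key=cv2.contourArea).reshape(-1,2)
        w=proj(s,c,21); (x,y),(p,q),an=cv2.minAreaRect(w.astype(np.float32))
        if not(250<x<900 and abs(y)<520): continue
        if p<q: p,q,an=q,p,an+90
        out.append((x,y,p,q,fold(an),*c.mean(0)))
    return out
def go(x,y,z,yaw,st=None):
    """units for jog from the present pose: turn first, then the shift in the turned tool axes"""
    st=st or sense(); p=st["tool_pos"]; y0=st["tcp_rot"][2]
    dy=(yaw-y0+180)%360-180; a=np.radians(yaw); d=np.array([x,y])-p[:2]
    print("turn wz %.3f | tx %.3f ty %.3f tz %.3f"%(-dy/60,(d@[np.cos(a),np.sin(a)])/100,(d@[np.sin(a),-np.cos(a)])/100,(p[2]-z)/100))
E
python3 - <<'E'
from h import *
for v in("top","scene"):
    s=snapshot(v);print(v)
    for g in greens(s=s): print(np.round(g,1))
    hsv=cv2.cvtColor(s["img"],cv2.COLOR_RGB2HSV)
    for nm,lo,hi,z,A in(("dark",(0,60,15),(15,255,85),14,700),("white",(0,0,150),(179,40,255),16,60),("brass",(15,130,120),(28,255,255),70,4)):
        m=cv2.inRange(hsv,lo,hi); n,l,st,ce=cv2.connectedComponentsWithStats(m)
        for i in range(1,n):
            if st[i,4]<A: continue
            w=proj(s,np.argwhere(l==i)[:,::-1],z); r=cv2.minAreaRect(w.astype(np.float32))
            if 200<r[0][0]<800 and abs(r[0][1])<500: print(nm,np.round(ce[i],1),st[i,4],np.round(r[0],1),np.round(r[1],1),round(r[2],1))
E
```

```text
top
[ 636.4 -241.8   67.3   27.6  -44.1  332.7  174.2]
[638.1 245.4  51.   48.8  44.8 165.4 175.6]
[610.  366.2  65.3  26.7  20.1 123.4 185.5]
[ 605.2 -366.3   52.8   50.3   61.7  376.   184.1]
[570.8 -81.1  66.7  28.6   4.  278.6 196.5]
[565.4  73.1  51.8  49.5  89.3 225.1 199.5]
[467.2 -33.5 196.8  34.  -79.9 262.5 233.2]
dark [372.1 247.6] 1776 [ 416.5 -338.3] [234.  127.5] 1.8
dark [150.7 254.3] 1569 [404.9 292.4] [126.9 166.3] 88.0
white [308.9 132. ] 167 [ 767.5 -178.2] [36.1 38.5] 87.9
white [253.1 163.8] 632 [670.7  -5.8] [ 29.9 209.8] 6.7
white [202.2 186.3] 127 [606.2 139.2] [45.2 23.5] 6.2
white [183.4 248.4] 243 [431.5 191.4] [126.7  16.5] 6.1
white [319.7 267.8] 185 [ 368.4 -189.8] [52.7 52.1] 43.8
brass [288.9 116.5] 19 [ 796.6 -113.5] [ 7.5 29. ] 7.0
brass [340.  116.5] 4 [ 795.  -260.5] [10.5  1.3] 22.9
brass [348.5 115.8] 4 [ 796.9 -285.6] [1.9 9.3] 18.5
brass [122.4 118.3] 7 [795.8 359.7] [ 6.5 10.4] 59.5
brass [130.3 116.6] 7 [798.9 338.6] [6.  8.5] 2.4
brass [135.5 117.5] 4 [797.1 324.4] [9.1 1.3] 62.2
brass [148.7 117.8] 19 [794.8 288.8] [ 8.8 33.1] 12.8
brass [1
[... 17189 characters left out ...]
   28.2  -44.   157.3  186.2]
[574.7 -80.   64.1  28.9   3.7 223.9 189.4]
[567.3  74.2  51.2  50.3  23.6 280.2 206.3]
[639.2 248.2  52.9  51.   19.4 336.8 252.7]
[611.2 367.2  68.1  28.   20.2 390.6 261.7]
white [224.3 125.1] 241 [ 360.1 -191.9] [90.8 50. ] 26.5
white [341.7 187.5] 226 [441.1 194.9] [127.5  16.9] 6.2
white [241.1 229.6] 921 [667.8  23.9] [ 29.7 271. ] 6.8
white [298.5 226.7] 129 [604.5 139.8] [40.7 24.1] 6.9
white [151.6 231.8] 227 [ 765.2 -178.3] [39.7 40.2] 88.7
white [304.  293.2] 79 [764.4 217.3] [16.4 39.9] 51.1
brass [275.8 216.1] 101196 [419.2 -65.6] [1251.5 1308.3] 6.1
brass [381. 239.] 5 [596.7 331.7] [3.2 4.5] 69.8
brass [397.  249.5] 4 [609.5 371.4] [1.5 5.4] 68.8
```

```bash
python3 - <<'E'
from h import *
s=snapshot("top");k=1.5625
for n,c in(("long",[(540,328),(602,326),(617,457),(550,458)]),("sq",[(170,354),(263,355),(258,449),(163,449)])):
    w=proj(s,np.array(c)/k,14);print(n,np.round(w),np.round(w.mean(0)),np.round(np.linalg.norm(w-np.roll(w,1,0),axis=1)))
s=snapshot("scene")
for n,c in(("long",[(272,153),(325,163),(264,248),(208,230)]),("sq",[(587,260),(680,290),(655,362),(552,317)])):
    w=proj(s,np.array(c)/k,14);print(n,np.round(w),np.round(w.mean(0)),np.round(np.linalg.norm(w-np.roll(w,1,0),axis=1)))
go(606,-366,250,90)
E
```

```text
long [[ 531. -275.]
 [ 534. -391.]
 [ 297. -401.]
 [ 297. -280.]] [ 415. -337.] [234. 116. 237. 121.]
sq [[493. 404.]
 [488. 235.]
 [322. 240.]
 [324. 408.]] [407. 322.] [168. 169. 167. 168.]
long [[ 307. -390.]
 [ 290. -281.]
 [ 537. -269.]
 [ 540. -383.]] [ 418. -331.] [233. 111. 247. 115.]
sq [[329. 255.]
 [331. 415.]
 [495. 409.]
 [476. 237.]] [408. 329.] [148. 160. 164. 173.]
turn wz -1.190 | tx 2.026 ty 4.145 tz 1.543
```

```bash
R="python3 -m jog"
python3 -m jog '0 0 0.1 0 0 -0.17 -1;0 0 0.1 0 0 -0.17 -1;0 0 0.1 0 0 -0.17 -1;0 0 0.1 0 0 -0.17 -1;0 0 0.1 0 0 -0.17 -1' 60 | tail -1
python3 -m jog '0 0 0.1 0 0 -0.17 -1;0 0 0.1 0 0 -0.17 -1;0.2 0.41 0 0 0 0 -1;0.2 0.41 0 0 0 0 -1;0.2 0.41 0 0 0 0 -1'
python3 -m jog '0.2 0.41 0.1 0 0 0 -1;0.2 0.41 0.1 0 0 0 -1;0.2 0.41 0.1 0 0 0 -1;0.2 0.41 0.1 0 0 0 -1;0.2 0.41 0.1 0 0 0 -1'
python3 -m jog '0.2 0.41 0.1 0 0 0 -1;0.2 0.41 0.1 0 0 0 -1;0 0 0 0 0 0 -1'
python3 -c "
from h import *
go(606,-366,174,90)"
```

```text
grip_force: 0.0
time: 1.55
tool_pos: [315.5, -508.0, 334.7]
tcp_rot: [180.0, 0.0, 90.0]
ft_force: [0.3, -0.8, -0.0]
finger_gap: 85.5
grip_force: 0.0
time: 2.17
tool_pos: [520.7, -407.8, 284.3]
tcp_rot: [180.0, 0.0, 90.0]
ft_force: [-0.2, -0.6, -0.9]
finger_gap: 85.3
grip_force: 0.0
time: 2.55
tool_pos: [603.6, -365.9, 262.8]
tcp_rot: [-179.9, -0.1, 90.2]
ft_force: [-0.4, -0.4, -0.8]
finger_gap: 85.0
grip_force: 0.0
turn wz 0.004 | tx -0.001 ty 0.024 tz 0.888
```

```bash

python3 -m jog '0 0.02 0.44 0 0 0 -1;0 0 0.34 0 0 0 -1;0 0 0.1 0 0 0 -1;0 0 0 0 0 0 -1;0 0 0 0 0 0 1' 60
python3 -m jog '0 0 0 0 0 0 1;0 0 0 0 0 0 1;0 0 0 0 0 0 1;0 0 0 0 0 0 1;0 0 0 0 0 0 1' | tail -5
python3 -m jog '0 0 0 0 0 0 1;0 0 0 0 0 0 1;0 0 -0.2 0 0 0 1;0 0 -0.4 0 0 0 1;0 0 -0.4 0 0 0 1'|tail -5
python3 -c "
from h import *
for g in greens(): print(np.round(g[:5]))
go(382,275,300,90)"
```

```text
time: 3.18
tool_pos: [604.1, -369.4, 179.2]
tcp_rot: [179.8, 0.1, 90.0]
ft_force: [0.1, 0.3, 1.2]
finger_gap: 69.8
grip_force: 0.0
tool_pos: [604.4, -369.4, 179.7]
tcp_rot: [179.8, 0.2, 90.0]
ft_force: [-0.7, 1.1, 5.8]
finger_gap: 53.2
grip_force: 63.6
tool_pos: [603.4, -368.4, 279.1]
tcp_rot: [180.0, 0.0, 90.0]
ft_force: [-0.9, -1.2, -1.2]
finger_gap: 53.1
grip_force: 64.8
[ 636. -242.   67.   28.  -44.]
[639. 246.  49.  49. -45.]
[609. 366.  68.  27.  20.]
[571. -81.  67.  28.   4.]
[565.  72.  50.  49.  -1.]
[467. -33. 197.  34. -80.]
turn wz 0.000 | tx 6.446 ty -2.230 tz -0.130
```

```bash

python3 -m jog '0.4 -0.14 -0.1 0 0 0 1;0.5 -0.17 -0.1 0 0 0 1;0.5 -0.17 0 0 0 0 1;0.5 -0.17 0 0 0 0 1;0.5 -0.17 0 0 0 0 1'|tail -1
python3 -m jog '0.5 -0.17 0 0 0 0 1;0.5 -0.17 0 0 0 0 1;0.5 -0.17 0 0 0 0 1;0.5 -0.17 0 0 0 0 1;0.5 -0.17 0 0 0 0 1'|tail -1
python3 -m jog '0.5 -0.17 0 0 0 0 1;0.5 -0.17 0 0 0 0 1;0.5 -0.17 0 0 0 0 1;0 0 0 0 0 0 1'|tail -5
python3 -c "
from h import *
go(382,275,186,90)"
```

```text
grip_force: 65.1
grip_force: 65.1
tool_pos: [384.0, 274.3, 298.0]
tcp_rot: [179.9, -0.1, 90.3]
ft_force: [0.6, 0.4, -1.4]
finger_gap: 53.6
grip_force: 65.1
turn wz 0.005 | tx 0.007 ty -0.020 tz 1.120
```

```bash

python3 -m jog '0 -0.02 0.3 0 0 0 1;0 0 0.3 0 0 0 1;0 0 0.3 0 0 0 1;0 0 0.22 0 0 0 1;0 0 0 0 0 0 1'|tail -5
python3 -m jog '0 0 0 0 0 0 -0.5;0 0 0 0 0 0 -0.5;0 0 0 0 0 0 -0.5;0 0 0 0 0 0 -0.5;0 0 -0.1 0 0 0 -0.5'|tail -5
python3 -m jog '0 0 -0.3 0 0 0 -0.5;0 0 -0.3 0 0 0 -1;0 0 -0.3 0 0 0 -1;0.2 0.4 0 0 0 0 -1;0 0 0 0 0 0 -1'|tail -5
python3 -c "
from h import *
for g in greens(): print(np.round(g[:5]))
go(638.6,246.8,174,90)"
```

```text
tool_pos: [384.0, 270.9, 185.2]
tcp_rot: [180.0, -0.0, 90.0]
ft_force: [-1.0, -0.8, -2.0]
finger_gap: 53.4
grip_force: 80.5
tool_pos: [382.8, 271.1, 194.3]
tcp_rot: [-179.9, 0.1, 90.0]
ft_force: [-0.1, 0.1, -0.1]
finger_gap: 64.3
grip_force: 0.0
tool_pos: [425.1, 292.2, 285.7]
tcp_rot: [179.9, -0.0, 90.0]
ft_force: [-0.7, -0.8, 0.1]
finger_gap: 85.5
grip_force: 0.0
[ 636. -242.   67.   28.  -44.]
[638. 245.  51.  49.  45.]
[609. 365.  67.  27.  19.]
[571. -81.  67.  28.   4.]
[565.  73.  52.  50.  89.]
[467. -33. 197.  34. -80.]
[386. 275.  50.  48.  46.]
turn wz 0.000 | tx -0.449 ty 2.146 tz 1.111
```

```bash

python3 -m jog '-0.09 0.43 0 0 0 0 -1;-0.09 0.43 0 0 0 0 -1;-0.09 0.43 0 0 0 0 -1;-0.09 0.43 0 0 0 0 -1;-0.09 0.43 0 0 0 0 -1'|tail -5
python3 -m jog '0 0 0.25 0 0 0 -1;0 0 0.3 0 0 0 -1;0 0 0.3 0 0 0 -1;0 0 0.24 0 0 0 -1;0 0 0 0 0 0 -1'|tail -5
python3 -m jog '0 0 0 0 0 0 1;0 0 0 0 0 0 1;0 0 0 0 0 0 1;0 0 0 0 0 0 1;0 0 0 0 0 0 1' | tail -5
python3 -m jog '0 0 0 0 0 0 1;0 0 0 0 0 0 1;0 0 -0.2 0 0 0 1;0 0 -0.4 0 0 0 1;0 0 -0.4 0 0 0 1'|tail -5
python3 -c "
from h import *
for g in greens(): print(np.round(g[:5]))
go(382,371,280,90)"
```

```text
tool_pos: [639.0, 246.0, 285.0]
tcp_rot: [-180.0, 0.0, 90.0]
ft_force: [0.2, 1.2, -0.3]
finger_gap: 85.3
grip_force: 0.0
tool_pos: [636.7, 246.1, 173.1]
tcp_rot: [-179.7, 0.1, 90.0]
ft_force: [0.3, -0.0, -0.0]
finger_gap: 85.3
grip_force: 0.0
tool_pos: [639.5, 246.8, 178.3]
tcp_rot: [179.8, -0.1, 90.0]
ft_force: [0.0, -0.7, 6.5]
finger_gap: 53.7
grip_force: 63.8
tool_pos: [638.2, 246.4, 277.9]
tcp_rot: [180.0, 0.0, 90.0]
ft_force: [1.1, -0.2, -0.6]
finger_gap: 53.4
grip_force: 63.3
[ 638. -243.   63.   28.  -44.]
[609. 366.  68.  27.  20.]
[571. -81.  67.  28.   4.]
[553.  64.  33.  29. -14.]
[463.  -8. 146.  34. -80.]
turn wz 0.000 | tx 1.239 ty -2.581 tz 0.056
```

```bash

python3 -m jog '0.2 -0.43 0 0 0 0 1;0.21 -0.43 0 0 0 0 1;0.21 -0.43 0 0 0 0 1;0.21 -0.43 0 0 0 0 1;0.21 -0.43 0 0 0 0 1'|tail -1
python3 -m jog '0.2 -0.42 0 0 0 0 1;0 0 0 0 0 0 1;0 0 0.3 0 0 0 1;0 0 0.3 0 0 0 1;0 0 0.15 0 0 0 1'|tail -5
python3 -m jog '0 0 0.16 0 0 0 1;0 0 0.03 0 0 0 1;0 0 0 0 0 0 1'|tail -5
python3 -m jog '0 0 0 0 0 0 -0.5;0 0 0 0 0 0 -0.5;0 0 0 0 0 0 -0.5;0 0 0 0 0 0 -0.5;0 0 -0.1 0 0 0 -0.5'|tail -5
python3 -m jog '0 0 -0.3 0 0 0 -0.5;0 0 -0.3 0 0 0 -1;0 0 -0.3 0 0 0 -1;-0.3 0.3 0 0 0 0 -1;-0.3 0.3 0 0 0 0 -1'|tail -5
python3 -c "
from h import *
for v in('top','scene'):
  print(v)
  for g in greens(v): print(np.round(g[:5]))
go(566.5,73.6,180,90)"
```

```text
grip_force: 63.4
tool_pos: [381.6, 369.8, 199.8]
tcp_rot: [-179.9, 0.1, 90.0]
ft_force: [0.1, -0.1, -0.7]
finger_gap: 53.6
grip_force: 63.6
tool_pos: [382.1, 370.7, 183.0]
tcp_rot: [180.0, -0.0, 90.0]
ft_force: [-2.6, -2.6, 6.1]
finger_gap: 53.5
grip_force: 67.0
tool_pos: [380.9, 370.0, 191.2]
tcp_rot: [-179.9, 0.1, 90.0]
ft_force: [0.1, 0.5, -0.3]
finger_gap: 64.2
grip_force: 0.0
tool_pos: [442.0, 310.2, 283.4]
tcp_rot: [179.9, -0.1, 90.1]
ft_force: [-0.1, 0.4, 0.5]
finger_gap: 85.4
grip_force: 0.0
top
[ 636. -242.   67.   28.  -44.]
[609. 365.  68.  28.  20.]
[571. -81.  67.  28.   4.]
[565.  73.  52.  50.  89.]
[467. -33. 197.  34. -80.]
[386. 275.  50.  48.  46.]
scene
[467. -32. 199.  35. -80.]
[378. 268.  56.  39.  10.]
[ 639. -240.   68.   28.  -44.]
[573. -80.  67.  29.   4.]
[380. 372.  54.  52.  86.]
[567.  74.  51.  50.  24.]
[611. 367.  68.  28.  21.]
turn wz -0.003 | tx -2.346 ty 1.229 tz 1.029
```

```bash

python3 -m jog '-0.47 0.25 0 0 0 0 -1;-0.47 0.25 0 0 0 0 -1;-0.47 0.25 0 0 0 0 -1;-0.47 0.25 0 0 0 0 -1;-0.47 0.23 0 0 0 0 -1'|tail -5
python3 -m jog '0 0 0.25 0 0 0 -1;0 0 0.3 0 0 0 -1;0 0 0.3 0 0 0 -1;0 0 0.18 0 0 0 -1;0 0 0 0 0 0 -1'|tail -5
python3 -m jog '0 0 0 0 0 0 1;0 0 0 0 0 0 1;0 0 0 0 0 0 1;0 0 0 0 0 0 1;0 0 0 0 0 0 1' | tail -5
python3 -m jog '0 0 0 0 0 0 1;0 0 0 0 0 0 1;0 0 -0.2 0 0 0 1;0 0 -0.4 0 0 0 1;0 0 -0.4 0 0 0 1'|tail -5
python3 -c "
from h import *
go(437,323,280,90)"
```

```text
tool_pos: [564.9, 74.5, 282.4]
tcp_rot: [180.0, -0.0, 90.0]
ft_force: [-0.2, -0.2, 0.2]
finger_gap: 85.1
grip_force: 0.0
tool_pos: [563.5, 75.8, 177.5]
tcp_rot: [-179.8, -0.0, 90.0]
ft_force: [-0.0, -0.3, -0.7]
finger_gap: 85.5
grip_force: 0.0
tool_pos: [565.5, 75.6, 180.9]
tcp_rot: [179.8, -0.0, 90.0]
ft_force: [-1.2, 0.6, 5.2]
finger_gap: 53.5
grip_force: 62.5
tool_pos: [564.3, 75.4, 281.3]
tcp_rot: [180.0, -0.0, 90.0]
ft_force: [0.4, 0.6, 0.2]
finger_gap: 52.9
grip_force: 63.3
turn wz 0.000 | tx 2.476 ty -1.273 tz 0.013
```

```bash

python3 -m jog '0.4 -0.2 0 0 0 0 1;0.42 -0.21 0 0 0 0 1;0.42 -0.22 0 0 0 0 1;0.42 -0.22 0 0 0 0 1;0.42 -0.22 0 0 0 0 1'|tail -1
python3 -m jog '0.4 -0.2 0 0 0 0 1;0 0 0 0 0 0 1;0 0 0.3 0 0 0 1;0 0 0.3 0 0 0 1;0 0 0.15 0 0 0 1'|tail -5
python3 -m jog '0 0 0.16 0 0 0 1;0 0 0.04 0 0 0 1;0 0 0 0 0 0 1'|tail -5
python3 -m jog '0 0 0 0 0 0 -0.5;0 0 0 0 0 0 -0.5;0 0 0 0 0 0 -0.5;0 0 0 0 0 0 -0.5;0 0 -0.1 0 0 0 -0.5'|tail -5
python3 -m jog '0 0 -0.3 0 0 0.17 -0.5;0 0 -0.3 0 0 0.17 -1;0 0 -0.3 0 0 0.17 -1;0 0 0 0 0 0.17 -1;0 0 0 0 0 0.17 -1'|tail -5
python3 -m jog '0 0 0 0 0 0.17 -1;0 0 0 0 0 0.14 -1;0 0 0 0 0 0 -1'|tail -5
python3 -c "
from h import *
for v in('top','scene'):
  print(v)
  for g in greens(v): print(np.round(g[:5]))
go(610.5,366.5,183,20)"
```

```text
grip_force: 63.4
tool_pos: [437.3, 322.5, 203.0]
tcp_rot: [-179.9, 0.1, 90.0]
ft_force: [-0.9, -0.5, -0.9]
finger_gap: 53.3
grip_force: 63.4
tool_pos: [438.3, 323.6, 185.9]
tcp_rot: [179.9, -0.0, 90.0]
ft_force: [-4.1, -4.0, 13.5]
finger_gap: 53.0
grip_force: 64.8
tool_pos: [436.8, 323.1, 193.1]
tcp_rot: [-179.9, 0.1, 90.0]
ft_force: [0.5, -0.6, 0.7]
finger_gap: 64.3
grip_force: 0.0
tool_pos: [437.6, 323.6, 285.3]
tcp_rot: [180.0, -0.1, 38.7]
ft_force: [-0.6, 0.5, 0.3]
finger_gap: 85.4
grip_force: 0.0
tool_pos: [437.4, 323.5, 284.4]
tcp_rot: [-180.0, -0.0, 20.5]
ft_force: [0.1, 0.1, 0.4]
finger_gap: 85.5
grip_force: 0.0
top
[ 636. -242.   67.   28.  -44.]
[609. 366.  67.  28.  21.]
[571. -81.  67.  28.   4.]
[467. -33. 197.  34. -80.]
[431. 317.  51.  34. -64.]
[379. 281.  50.  31.  51.]
scene
[468. -32. 199.  35. -80.]
[372. 279.  57.  33.  48.]
[ 639. -240.   68.   29.  -44.]
[573. -80.  67.  29.   4.]
[380. 372.  54.  52.  86.]
[437. 322.  53.  50.  55.]
[611. 367.  68.  28.  20.]
turn wz 0.010 | tx 1.774 ty 0.188 tz 1.011
```

```bash

python3 -m jog '0.44 0.05 0 0 0 0 -1;0.44 0.05 0 0 0 0.01 -1;0.44 0.05 0 0 0 0 -1;0.44 0.04 0 0 0 0 -1;0 0 0.1 0 0 0 -1'|tail -5
python3 -m jog '0 0 0.25 0 0 0 -1;0 0 0.3 0 0 0 -1;0 0 0.26 0 0 0 -1;0 0 0.08 0 0 0 -1;0 0 0 0 0 0 -1'|tail -5
python3 -m jog '0 0 0 0 0 0 1;0 0 0 0 0 0 1;0 0 0 0 0 0 1;0 0 0 0 0 0 1;0 0 0 0 0 0 1' | tail -5
python3 -m jog '0 0 0 0 0 0 1;0 0 0 0 0 0 1;0 0 0 0 0 0 1;0 0 -0.2 0 0 0 1;0 0 -0.3 0 0 0 1'|tail -5
python3 -m jog '0 0 -0.4 0 0 -0.15 1;0 0 -0.2 0 0 -0.15 1;0 0 0 0 0 -0.15 1;0 0 0 0 0 -0.15 1;0 0 0 0 0 -0.15 1'|tail -5
python3 -m jog '0 0 0 0 0 -0.15 1;0 0 0 0 0 -0.15 1;0 0 0 0 0 -0.15 1;0 0 0 0 0 0 1'|tail -5
python3 -c "
from h import *
go(485.5,-334,280,92)"
```

```text
tool_pos: [611.7, 366.2, 273.5]
tcp_rot: [180.0, -0.1, 19.9]
ft_force: [0.4, -0.5, 0.1]
finger_gap: 85.5
grip_force: 0.0
tool_pos: [608.6, 366.0, 184.4]
tcp_rot: [180.0, 0.1, 19.9]
ft_force: [0.7, 0.3, 0.9]
finger_gap: 85.2
grip_force: 0.0
tool_pos: [609.6, 366.3, 185.9]
tcp_rot: [-180.0, -0.1, 19.8]
ft_force: [-0.0, -0.4, 5.8]
finger_gap: 28.1
grip_force: 59.9
tool_pos: [608.4, 365.7, 234.2]
tcp_rot: [180.0, 0.2, 19.8]
ft_force: [0.1, 0.2, -1.1]
finger_gap: 28.2
grip_force: 59.3
tool_pos: [609.1, 366.0, 295.7]
tcp_rot: [180.0, -0.0, 65.1]
ft_force: [0.5, 0.8, -1.0]
finger_gap: 28.1
grip_force: 59.4
tool_pos: [609.1, 366.0, 295.5]
tcp_rot: [180.0, -0.0, 91.8]
ft_force: [0.1, 0.6, -0.4]
finger_gap: 28.0
grip_force: 59.4
turn wz -0.004 | tx -6.953 ty -1.480 tz 0.155
```

```bash

python3 -m jog '-0.45 -0.1 0 0 0 0 1;-0.5 -0.11 0 0 0 0 1;-0.5 -0.11 0 0 0 0 1;-0.5 -0.11 0 0 0 0 1;-0.5 -0.11 0 0 0 0 1'|tail -1
python3 -m jog '-0.5 -0.11 0 0 0 0 1;-0.5 -0.11 0 0 0 0 1;-0.5 -0.11 0 0 0 0 1;-0.5 -0.1 0 0 0 0 1;-0.5 -0.1 0 0 0 0 1'|tail -1
python3 -m jog '-0.5 -0.1 0 0 0 0 1;-0.5 -0.1 0 0 0 0 1;-0.5 -0.1 0 0 0 0 1;-0.5 -0.11 0 0 0 0 1;0 0 0 0 0 0 1'|tail -5
python3 -c "
from h import *
go(485.5,-334,190,92)"
```

```text
grip_force: 59.5
grip_force: 59.5
tool_pos: [482.0, -336.5, 295.4]
tcp_rot: [180.0, 0.1, 91.3]
ft_force: [0.2, -0.3, -0.7]
finger_gap: 28.0
grip_force: 59.5
turn wz -0.011 | tx 0.024 ty 0.035 tz 1.054
```

```bash

python3 -m jog '0.02 0.03 0.2 0 0 0 1;0 0 0.3 0 0 0 1;0 0 0.3 0 0 0 1;0 0 0.2 0 0 0 1;0 0 0.03 0 0 0 1'|tail -5
python3 -m jog '0 0 0.02 0 0 0 1;0 0 0 0 0 0 0;0 0 0 0 0 0 0;0 0 0 0 0 0 0;0 0 0 0 0 0 0'|tail -5
python3 -m jog '0 0 -0.2 0 0 0 0;0 0 -0.3 0 0 0 0;0 0 -0.3 0 0 -0.15 -1;0 0 -0.1 0 0 -0.15 -1;0 0 0 0 0 -0.15 -1'|tail -5
python3 -m jog '0 0 0 0 0 -0.15 -1;0 0 0 0 0 -0.15 -1;0 0 0 0 0 0 -1'|tail -5
python3 -c "
from h import *
for v in('top','scene'):
  print(v)
  for g in greens(v): print(np.round(g[:5]))
go(637.6,-241,184,136)"
```

```text
tool_pos: [486.1, -329.7, 189.8]
tcp_rot: [-179.9, -0.1, 91.8]
ft_force: [0.0, -0.0, -0.5]
finger_gap: 27.6
grip_force: 63.1
tool_pos: [486.2, -331.3, 189.9]
tcp_rot: [180.0, 0.0, 91.8]
ft_force: [0.1, -0.1, -1.0]
finger_gap: 43.2
grip_force: 0.0
tool_pos: [486.8, -331.7, 283.3]
tcp_rot: [179.9, 0.2, 119.1]
ft_force: [-0.5, 0.7, 0.1]
finger_gap: 85.6
grip_force: 0.0
tool_pos: [486.3, -331.3, 281.2]
tcp_rot: [180.0, 0.1, 136.7]
ft_force: [-0.5, -0.7, 0.3]
finger_gap: 85.4
grip_force: 0.0
top
[ 637. -242.   65.   28.  -44.]
[571. -81.  66.  29.   3.]
[467. -33. 197.  34. -80.]
[ 486. -330.   65.   29.   89.]
[439. 323.  51.  50.  89.]
[384. 371.  52.  51.  46.]
[353. 284.  52.  51.  46.]
scene
[ 485. -332.   69.   28.  -89.]
[468. -32. 199.  34. -80.]
[351. 285.  54.  52.  86.]
[ 653. -253.   30.   29.  -46.]
[566. -81.  52.  29.   4.]
[380. 372.  54.  52.  86.]
[437. 322.  53.  53.  -7.]
turn wz 0.010 | tx -0.462 ty 1.701 tz 0.967
```

```bash
python3 - <<'E'
from h import *
a=snapshot("top")["img"][215:300,95:190,::-1];b=snapshot("scene")["img"][150:245,345:445,::-1]
cv2.imwrite("pics/sq1.png",np.hstack([cv2.resize(a,(400,400),interpolation=3),cv2.resize(b,(400,400),interpolation=3)]))
E
```

```text
(no output)
```

View pics/sq1.png

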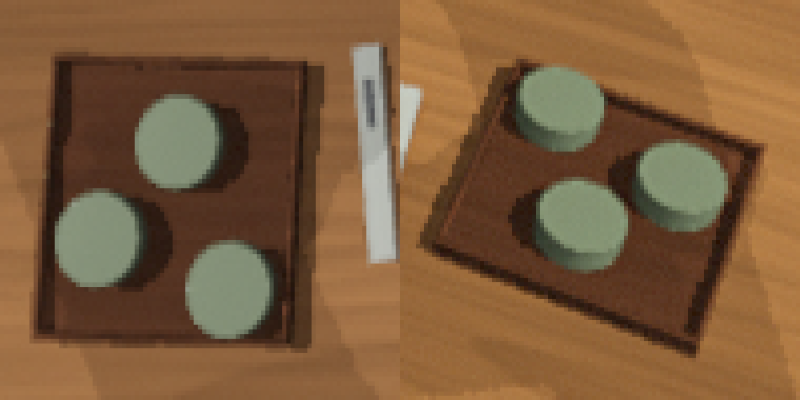

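All three discs lie flat inside the square tray. The knocked one is at about (230,290) in the left crop, close to the near rim but inside it. Next is the second oblong.

```bash

python3 -m jog '-0.1 0.4 0 0 0 0.01 -1;-0.12 0.44 0 0 0 0 -1;-0.12 0.44 0 0 0 0 -1;-0.12 0.42 0 0 0 0 -1;0 0 0.1 0 0 0 -1'|tail -5
python3 -m jog '0 0 0.2 0 0 0 -1;0 0 0.3 0 0 0 -1;0 0 0.26 0 0 0 -1;0 0 0.08 0 0 0 -1;0 0 0 0 0 0 -1'|tail -5
python3 -m jog '0 0 0 0 0 0 1;0 0 0 0 0 0 1;0 0 0 0 0 0 1;0 0 0 0 0 0 1;0 0 0 0 0 0 1' | tail -5
python3 -m jog '0 0 0 0 0 0 1;0 0 0 0 0 0 1;0 0 0 0 0 0 1;0 0 -0.2 0 0 0 1;0 0 -0.3 0 0 0 1'|tail -5
python3 -m jog '0 0 -0.4 0 0 0.15 1;0 0 -0.1 0 0 0.15 1;0 0 0 0 0 0.15 1;0 0 0 0 0 0.15 1;0 0 0 0 0 0.14 1'|tail -5
python3 -c "
from h import *
go(415.5,-336,280,92)"
```

```text
tool_pos: [639.3, -237.9, 270.6]
tcp_rot: [179.9, 0.1, 136.3]
ft_force: [0.5, -0.1, -1.3]
finger_gap: 85.5
grip_force: 0.0
tool_pos: [635.8, -240.3, 184.7]
tcp_rot: [-180.0, -0.1, 136.1]
ft_force: [-0.3, 0.1, 0.6]
finger_gap: 85.3
grip_force: 0.0
tool_pos: [637.2, -240.1, 186.9]
tcp_rot: [180.0, 0.1, 136.2]
ft_force: [-0.7, 1.1, 6.3]
finger_gap: 27.5
grip_force: 59.9
tool_pos: [636.0, -239.6, 235.4]
tcp_rot: [-179.9, -0.2, 136.2]
ft_force: [0.8, -0.8, -1.0]
finger_gap: 27.8
grip_force: 59.3
tool_pos: [636.6, -239.8, 286.7]
tcp_rot: [180.0, 0.0, 91.5]
ft_force: [0.3, 0.1, -1.7]
finger_gap: 28.0
grip_force: 59.4
turn wz -0.008 | tx -0.884 ty -2.244 tz 0.067
```

```bash

python3 -m jog '-0.17 -0.44 0 0 0 0 1;-0.18 -0.45 0 0 0 0 1;-0.18 -0.45 0 0 0 0 1;-0.18 -0.45 0 0 0 0 1;-0.17 -0.45 0 0 0 0 1'|tail -5
python3 -m jog '0 0 0.2 0 0 0 1;0 0 0.3 0 0 0 1;0 0 0.3 0 0 0 1;0 0 0.14 0 0 0 1;0 0 0.03 0 0 0 1'|tail -5
python3 -m jog '0 0 0 0 0 0 1;0 0 0 0 0 0 0;0 0 0 0 0 0 0;0 0 0 0 0 0 0;0 0 0 0 0 0 0'|tail -5
python3 -m jog '0 0 -0.2 0 0 0 0;0 0 -0.3 0 0 0 0;0 0 -0.3 0 0 0.16 -1;0 0 -0.1 0 0 0.16 -1;0 0 0 0 0 0.16 -1'|tail -5
python3 -m jog '0 0 0 0 0 0.16 -1;0 0 0 0 0 0.16 -1;0 0 0 0 0 0.16 -1;0 0 0 0 0 0.16 -1;0 0 0 0 0 0.16 -1'|tail -5
python3 -m jog '0 0 0 0 0 0.16 -1;0 0 0 0 0 0.02 -1;0 0 0 0 0 0 -1'|tail -5
python3 -c "
from h import *
for v in('top','scene'):
  print(v)
  for g in greens(v): print(np.round(g[:5]))
go(573,-80.5,184,4)"
```

```text
tool_pos: [414.2, -335.3, 286.7]
tcp_rot: [180.0, 0.0, 91.8]
ft_force: [-0.0, 0.1, -0.9]
finger_gap: 27.9
grip_force: 59.5
tool_pos: [415.9, -335.0, 190.7]
tcp_rot: [-180.0, -0.0, 91.8]
ft_force: [-10.7, 10.9, 31.4]
finger_gap: 27.7
grip_force: 67.2
tool_pos: [415.6, -334.9, 188.7]
tcp_rot: [-180.0, -0.0, 91.8]
ft_force: [0.1, 0.1, -0.9]
finger_gap: 43.0
grip_force: 0.0
tool_pos: [416.0, -335.3, 280.2]
tcp_rot: [179.9, 0.0, 62.7]
ft_force: [-0.7, 0.3, 0.0]
finger_gap: 85.2
grip_force: 0.0
tool_pos: [415.6, -334.9, 278.5]
tcp_rot: [-180.0, 0.0, 14.7]
ft_force: [0.3, 0.2, -0.2]
finger_gap: 85.6
grip_force: 0.0
tool_pos: [415.6, -334.9, 278.6]
tcp_rot: [-180.0, 0.0, 4.4]
ft_force: [0.3, -0.2, -0.7]
finger_gap: 85.1
grip_force: 0.0
top
[571. -81.  66.  29.   4.]
[467. -34. 197.  34. -80.]
[ 486. -331.   68.   29.   89.]
[439. 323.  51.  50.  89.]
[383. 372.  52.  51. -64.]
[353. 284.  52.  51.  46.]
scene
[ 414. -339.   70.   28.  -87.]
[ 485. -350.   34.   28.  -90.]
[468. -32. 198.  34. -80.]
[351. 284.  53.  52.  86.]
[574. -79.  68.  31.   4.]
[380. 372.  54.  52.  86.]
[437. 322.  53.  53.  -5.]
turn wz 0.006 | tx 1.748 ty -2.428 tz 0.947
```

```bash

python3 -m jog '0.34 -0.48 0 0 0 0 -1;0.35 -0.48 0 0 0 0 -1;0.35 -0.49 0 0 0 0 -1;0.35 -0.49 0 0 0 0 -1;0.35 -0.49 0 0 0 0 -1'|tail -5
python3 -m jog '0 0 0.25 0 0 0 -1;0 0 0.3 0 0 0 -1;0 0 0.3 0 0 0 -1;0 0 0.08 0 0 0 -1;0 0 0 0 0 0 -1'|tail -5
python3 -m jog '0 0 0 0 0 0 1;0 0 0 0 0 0 1;0 0 0 0 0 0 1;0 0 0 0 0 0 1;0 0 0 0 0 0 1' | tail -5
python3 -m jog '0 0 0 0 0 0 1;0 0 0 0 0 0 1;0 0 0 0 0 0 1;0 0 -0.2 0 0 0 1;0 0 -0.3 0 0 0 1'|tail -5
python3 -m jog '0 0 -0.4 0 0 -0.15 1;0 0 -0.1 0 0 -0.16 1;0 0 0 0 0 -0.16 1;0 0 0 0 0 -0.16 1;0 0 0 0 0 -0.16 1'|tail -5
python3 -m jog '0 0 0 0 0 -0.16 1;0 0 0 0 0 -0.16 1;0 0 0 0 0 -0.16 1;0 0 0 0 0 -0.16 1;0 0 0 0 0 -0.04 1'|tail -5
python3 -c "
from h import *
go(345.5,-338,280,92)"
```

```text
tool_pos: [572.1, -78.0, 278.9]
tcp_rot: [180.0, -0.0, 4.3]
ft_force: [0.1, -0.7, 0.6]
finger_gap: 85.1
grip_force: 0.0
tool_pos: [571.2, -79.8, 185.6]
tcp_rot: [-180.0, 0.0, 4.2]
ft_force: [-0.0, 0.2, 0.2]
finger_gap: 85.5
grip_force: 0.0
tool_pos: [571.9, -80.0, 186.9]
tcp_rot: [180.0, -0.1, 4.2]
ft_force: [-0.1, 0.4, 5.7]
finger_gap: 27.4
grip_force: 59.8
tool_pos: [570.6, -79.6, 235.9]
tcp_rot: [-180.0, 0.1, 4.2]
ft_force: [0.8, -0.2, -1.2]
finger_gap: 27.8
grip_force: 59.5
tool_pos: [571.2, -79.8, 286.9]
tcp_rot: [180.0, -0.0, 51.9]
ft_force: [0.2, -0.2, -0.5]
finger_gap: 27.7
grip_force: 59.5
tool_pos: [571.2, -79.8, 286.8]
tcp_rot: [180.0, 0.0, 92.6]
ft_force: [-0.0, 0.3, -1.4]
finger_gap: 27.8
grip_force: 59.5
turn wz 0.010 | tx -2.502 ty -2.346 tz 0.068
```

```bash

python3 -m jog '-0.34 -0.32 0 0 0 0.01 1;-0.36 -0.34 0 0 0 0 1;-0.36 -0.34 0 0 0 0 1;-0.36 -0.34 0 0 0 0 1;-0.36 -0.34 0 0 0 0 1'|tail -5
python3 -m jog '-0.36 -0.34 0 0 0 0 1;-0.36 -0.33 0 0 0 0 1;0 0 0 0 0 0 1;0 0 0.2 0 0 0 1;0 0 0.3 0 0 0 1'|tail -5
python3 -c "
from h import *
go(345.5,-338,191,92)"
```

```text
tool_pos: [408.2, -264.3, 286.9]
tcp_rot: [179.9, 0.0, 91.8]
ft_force: [0.5, -0.6, -1.4]
finger_gap: 28.0
grip_force: 59.6
tool_pos: [345.6, -337.6, 237.0]
tcp_rot: [179.9, 0.1, 91.8]
ft_force: [0.1, 0.9, -1.6]
finger_gap: 27.8
grip_force: 59.7
turn wz -0.003 | tx -0.004 ty -0.001 tz 0.460
```

```bash

python3 -m jog '0 0 0.25 0 0 0 1;0 0 0.16 0 0 0 1;0 0 0.04 0 0 0 1;0 0 0 0 0 0 1;0 0 0 0 0 0 0'|tail -5
python3 -m jog '0 0 0 0 0 0 0;0 0 0 0 0 0 0;0 0 0 0 0 0 0;0 0 -0.2 0 0 0 0;0 0 -0.3 0 0 0 0'|tail -5
python3 -m jog '0 0 -0.3 0 0 -0.14 0;0.4 0 -0.1 0 0 0 -0.3;0.4 0 0 0 0 0 -0.3;0.4 0 0 0 0 0 -0.3'|tail -5
python3 - <<'E'
from h import *
for v in('top','scene'):
  print(v)
  for g in greens(v): print(np.round(g[:5],1))
go(467.5,-32.6,186,100)
s=snapshot("top")["img"][:,:,::-1][130:310,80:410]
cv2.imwrite("pics/t2.png",cv2.resize(s,(792,432)))
E
```

```text
tool_pos: [345.3, -337.6, 191.5]
tcp_rot: [179.9, 0.1, 91.8]
ft_force: [-0.2, -0.3, -0.5]
finger_gap: 42.3
grip_force: 0.0
tool_pos: [344.2, -336.9, 240.1]
tcp_rot: [-179.9, -0.1, 91.8]
ft_force: [0.4, 0.8, -0.1]
finger_gap: 42.4
grip_force: 0.0
tool_pos: [323.1, -218.3, 280.8]
tcp_rot: [180.0, 0.0, 100.2]
ft_force: [0.8, 0.9, -0.1]
finger_gap: 55.5
grip_force: 0.0
top
[467.2 -33.5 196.8  34.  -79.9]
[ 486.3 -331.5   67.6   28.6   89.2]
[440.6 322.7  50.7  47.3  89.2]
[ 417.2 -337.1   68.8   28.3  -88.1]
[384.2 371.1  52.2  50.8  46.3]
[352.9 284.4  51.6  50.9  45.8]
scene
[ 344.6 -332.6   82.3   37.    82.1]
[ 414.3 -338.5   70.2   28.3  -88.7]
[ 484.4 -331.8   69.4   28.9  -87.6]
[467.9 -31.9 199.4  34.2 -79.8]
[350.5 284.5  52.6  52.1  85.6]
[380.5 371.9  53.9  52.3  86.3]
[436.9 322.2  53.1  49.9  55. ]
turn wz 0.005 | tx 1.561 ty 1.746 tz 0.940
```

View pics/t2.png

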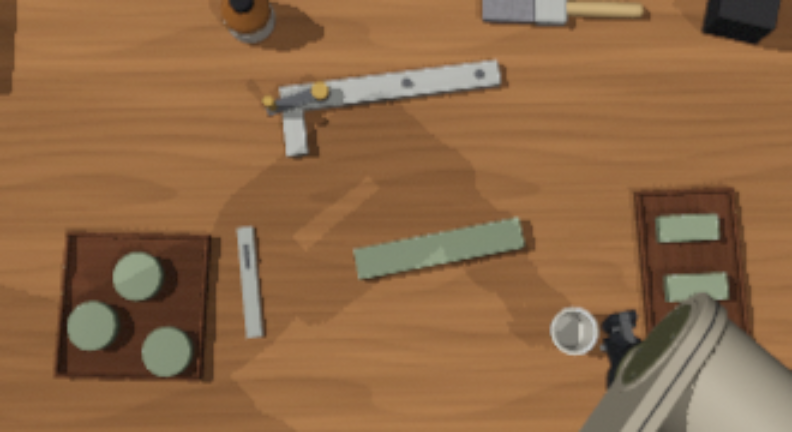

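```bash

python3 -m jog '0 0 0 0 0 0.16 -1;0 0 0 0 0 0.16 -1;0 0 0 0 0 0.16 -1;0 0 0 0 0 0.16 -1;0 0 0 0 0 0.16 -1'|tail -1
python3 -m jog '0 0 0 0 0 0.16 -1;0 0 0 0 0 0.16 -1;0 0 0 0 0 0.16 -1;0 0 0 0 0 0.16 -1;0 0 0 0 0 0.115 -1'|tail -1
python3 -c "
from h import *
for v in('top','scene'):
  print(v)
  for g in greens(v): 
    if g[2]>120 and abs(g[1])<60: print(np.round(g[:5],1))
go(418,-38.3,173,6.75);print(sense()['tool_pos'])"
```

```text
grip_force: 0.0
grip_force: 0.0
top
[467.2 -33.5 196.8  34.  -79.9]
scene
[467.9 -31.5 200.1  34.2 -79.9]
turn wz 0.001 | tx 1.152 ty -1.695 tz 1.079
[ 323.56371466 -220.12066719  280.85769543]
```

```bash

python3 -m jog '0.28 -0.42 0 0 0 0 -1;0.29 -0.42 0 0 0 0 -1;0.29 -0.43 0 0 0 0 -1;0.29 -0.43 0 0 0 0 -1;0 0 0.1 0 0 0 -1'|tail -5
python3 -m jog '0 0 0.25 0 0 0 -1;0 0 0.3 0 0 0 -1;0 0 0.3 0 0 0 -1;0 0 0.12 0 0 0 -1;0 0 0 0 0 0 -1'|tail -5
python3 -c "
from h import *
go(418,-38.3,173,6.75)
s=snapshot('scene')['img'][130:260,180:350,::-1]
cv2.imwrite('pics/p1.png',cv2.resize(s,(680,520)))"
```

```text
tool_pos: [418.9, -34.4, 271.5]
tcp_rot: [180.0, -0.1, 7.4]
ft_force: [-0.0, -0.8, 0.4]
finger_gap: 85.3
grip_force: 0.0
tool_pos: [416.7, -37.2, 173.1]
tcp_rot: [-180.0, 0.1, 6.9]
ft_force: [-0.6, -0.5, 0.5]
finger_gap: 85.7
grip_force: 0.0
turn wz 0.003 | tx 0.012 ty 0.012 tz 0.001
```

View pics/p1.png

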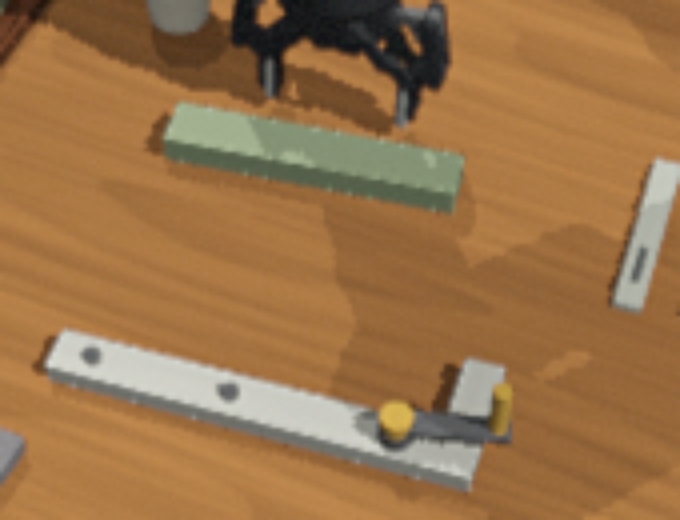

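The open fingers stand behind the strip, near (270,95) and (405,120), and the way to the fence is clear. I'm pushing.

```bash

python3 -m jog '0.05 0 0 0 0 0 -1;0.1 0 0 0 0 0 -1;0.1 0 0 0 0 0 -1;0.12 0 0 0 0 0 -1;0.12 0 0 0 0 0 -1'|grep -E "pos|ft"
python3 -m jog '0.12 0 0 0 0 0 -1;0.12 0 0 0 0 0 -1;0.12 0 0 0 0 0 -1;0.12 0 0 0 0 0 -1;0.12 0 0 0 0 0 -1'|grep -E "pos|ft"
python3 -m jog '0.12 0 0 0 0 0 -1;0.1 0 0 0 0 0 -1;0.1 0 0 0 0 0 -1;0.05 0 0 0 0 0 -1;0 0 0 0 0 0 -1'|grep -E "pos|ft"
cat >> h.py <<'E'
def fence(x,y,o=(667.6,24.),a=6.75):
    a=np.radians(a);d=np.array([x-o[0],y-o[1]]);return np.round([d@[np.cos(a),np.sin(a)],d@[-np.sin(a),np.cos(a)]],1)
def strip():
    for v in('top','scene'):
        for g in greens(v):
            if g[2]>100 and abs(g[1])<80: print(v,np.round(g[:5],1),'fence',fence(*g[:2]))
    p=sense();print('tcp',fence(*p['tool_pos'][:2]),np.round(p['tool_pos'],1),'yaw',p['tcp_rot'][2],'F',np.round(p['ft_force'],1))
E
python3 -c "
from h import *
strip()"
```

```text
tool_pos: [466.6, -30.7, 173.7]
ft_force: [-2.7, -1.0, 1.8]
tool_pos: [526.1, -23.5, 173.6]
ft_force: [-1.7, -0.6, 0.6]
tool_pos: [562.6, -19.1, 173.9]
ft_force: [0.1, 0.9, 0.5]
scene [592.8 -17.9 198.1  34.4 -83. ] fence [-79.2 -32.8]
tcp [-109.8  -30.5] [562.1 -19.2 173.8] yaw 6.9088419752869665 F [ 0.9  0.1 -0.3]
```

```bash

python3 -m jog '0.08 0 0 0 0 0 -1;0.1 0 0 0 0 0 -1;0.1 0 0 0 0 0 -1;0.08 0 0 0 0 0 -1;0.04 0 0 0 0 0 -1'|grep -E "pos|ft"
python3 -m jog '0.03 0 0 0 0 0 -1;0.02 0 0 0 0 0 -1;0 0 0 0 0 0 -1'|grep -E "pos|ft"
python3 -c "
from h import *
strip()"
```

```text
tool_pos: [602.4, -14.3, 173.8]
ft_force: [-2.8, -0.1, 1.4]
tool_pos: [606.9, -13.7, 173.8]
ft_force: [-0.4, 0.4, -0.6]
tcp [-64.7 -30.3] [606.9 -13.7 173.8] yaw 6.908110502290228 F [-0.8  0.6  0.5]
```

```bash

for i in 1; do :; done
python3 -m jog '0.02 0 0 0 0 0 -1;0 0 0 0 0 0 -1'|grep -E "pos|ft"
python3 -m jog '0.02 0 0 0 0 0 -1;0 0 0 0 0 0 -1'|grep -E "pos|ft"
python3 -m jog '0.02 0 0 0 0 0 -1;0 0 0 0 0 0 -1'|grep -E "pos|ft"
```

```text
tool_pos: [608.6, -13.5, 173.7]
ft_force: [-2.8, -1.0, 2.4]
tool_pos: [609.4, -13.5, 173.2]
ft_force: [-12.1, -2.2, 9.3]
tool_pos: [610.2, -13.5, 172.9]
ft_force: [-21.2, -2.8, 15.5]
```

```bash

python3 -m jog '-0.06 0 0 0 0 0 -1;-0.2 0 0 0 0 0 -1;0 0 -0.3 0 0 0 -1;0 0 -0.3 0 0 0 1;0 0 -0.3 0 0 0 1'|grep -E "pos|ft"
python3 -m jog '0 0.3 0 0 0 0 1;0 0.3 0 0 0 0 1;0 0.3 0 0 0 0 1;0 0.3 0 0 0 0 1;0 0 0 0 0 0 1'|grep -E "pos|ft|gap"
python3 -c "
from h import *
strip()
go(655,-150.7,190,6.75)"
```

```text
tool_pos: [587.1, -16.1, 264.9]
ft_force: [0.5, 0.4, 0.1]
tool_pos: [601.6, -137.3, 264.0]
ft_force: [-0.5, 0.9, 0.6]
finger_gap: 0.1
top [637.7  -4.2 179.1  35.4 -83.3] fence [-33.  -24.4]
scene [637.2  -1.9 178.3  33.7 -83.3] fence [-33.3 -22.1]
tcp [ -84.4 -150.4] [ 601.4 -135.3  263.7] yaw 6.869439846797546 F [ 0.1 -0.3 -0.1]
turn wz 0.002 | tx 0.514 ty 0.216 tz 0.737
```

```bash

python3 -m jog '0.25 0.11 0 0 0 0 1;0.26 0.11 0 0 0 0 1;0 0 0.2 0 0 0 1;0 0 0.3 0 0 0 1;0 0 0.2 0 0 0 1'|grep -E "pos|ft"
python3 -m jog '0 0 0.04 0 0 0 1;0 0 0 0 0 0 1'|grep -E "pos|ft"
python3 -m jog '0 0 0.04 0 0 0 1;0 0 0 0 0 0 1'|grep -E "pos|ft"
python3 -c "
from h import *
strip()"
```

```text
tool_pos: [653.1, -149.7, 190.5]
ft_force: [-0.5, 0.3, -0.7]
tool_pos: [654.5, -150.8, 189.8]
ft_force: [0.3, 0.7, 0.3]
tool_pos: [654.8, -151.1, 186.4]
ft_force: [-0.1, -0.9, 0.1]
top [637.4  -3.  174.7  35.5 -83.3] fence [-33.2 -23.3]
scene [638.4 -12.4 197.8  33.7 -83.3] fence [-33.3 -32.7]
tcp [ -33.3 -172.4] [ 654.8 -151.1  186.3] yaw 6.905057130671002 F [-0.2  0.4  0.2]
```

```bash

python3 -m jog '0 0 0.05 0 0 0 1;0 -0.06 0 0 0 0 1;0 -0.1 0 0 0 0 1;0 -0.1 0 0 0 0 1;0 -0.1 0 0 0 0 1'|grep -E "pos|ft"
python3 -m jog '0 -0.1 0 0 0 0 1;0 -0.08 0 0 0 0 1;0 -0.04 0 0 0 0 1;0 0 0 0 0 0 1'|grep -E "pos|ft"
python3 -c "
from h import *
strip()"
```

```text
tool_pos: [650.2, -114.4, 180.8]
ft_force: [0.2, -1.5, -0.1]
tool_pos: [647.6, -93.0, 180.8]
ft_force: [-0.9, 0.3, -0.2]
top [630.2  54.3 131.   35.1 -83.1] fence [-33.6  34.4]
scene [634.1  22.1 198.3  33.5 -82.9] fence [-33.5   2. ]
tcp [ -33.6 -114.3] [647.6 -93.4 180.7] yaw 6.9072391677741845 F [ 0.3  0.2 -1. ]
```

8 mm are left to the stop, so I'm creeping in.

```bash

python3 -m jog '0 -0.03 0 0 0 0 1;0 -0.03 0 0 0 0 1;0 0 0 0 0 0 1'|grep -E "pos|ft"
python3 -m jog '0 -0.015 0 0 0 0 1;0 0 0 0 0 0 1'|grep -E "pos|ft"
python3 -m jog '0 -0.01 0 0 0 0 1;0 0 0 0 0 0 1'|grep -E "pos|ft"
python3 -c "
from h import *
strip()"
```

```text
tool_pos: [646.9, -87.3, 180.7]
ft_force: [0.6, 0.3, 0.5]
tool_pos: [646.7, -85.9, 180.8]
ft_force: [0.4, -1.4, -0.6]
tool_pos: [646.6, -85.0, 180.7]
ft_force: [0.1, -1.0, 0.1]
top [628.8  63.5 126.   34.9 -82.4] fence [-33.9  43.8]
scene [633.1  29.6 197.   33.5 -82.9] fence [-33.6   9.6]
tcp [ -33.7 -105.7] [646.6 -85.  180.7] yaw 6.910409004255014 F [ 0.4 -0.9  0.8]
```

```bash

python3 -m jog '0 -0.01 0 0 0 0 1;0 0 0 0 0 0 1'|grep -E "pos|ft"
python3 -m jog '0 -0.01 0 0 0 0 1;0 0 0 0 0 0 1'|grep -E "pos|ft"
python3 -m jog '0 -0.01 0 0 0 0 1;0 0 0 0 0 0 1'|grep -E "pos|ft"
```

```text
tool_pos: [646.5, -84.0, 180.7]
ft_force: [0.1, -2.7, 0.5]
tool_pos: [646.4, -83.7, 180.7]
ft_force: [0.4, -5.2, 0.2]
tool_pos: [646.3, -83.4, 180.8]
ft_force: [1.3, -10.7, -0.8]
```

```bash

python3 -m jog '0 0.04 0 0 0 0 1;0 0.15 0 0 0 0 1;0 0 -0.3 0 0 0 1;0 0 -0.3 0 0 0 -1;0 0 -0.2 0 0 0 -1'|grep -E "pos|ft"
python3 -m jog '-0.14 -0.3 0 0 0 0 -1;-0.15 -0.3 0 0 0 0 -1;-0.15 -0.3 0 0 0 0 -1;-0.1 -0.35 0 0 0 0 -1;0 0 0 0 0 0 -1'|grep -E "pos|ft"
python3 -c "
from h import *
strip()
go(582.6,19,174,6.9)"
```

```text
tool_pos: [648.9, -101.5, 262.4]
ft_force: [1.1, 0.6, 1.3]
tool_pos: [579.0, 18.6, 260.4]
ft_force: [0.5, -0.1, 0.2]
tcp [-87.9   3.1] [579.9  16.7 260.7] yaw 6.96404876221558 F [ 0.9 -0.5 -0.9]
turn wz 0.001 | tx 0.029 ty -0.019 tz 0.867
```

```bash

python3 -m jog '0 0 0.2 0 0 0 -1;0 0 0.3 0 0 0 -1;0 0 0.25 0 0 0 -1;0 0 0.1 0 0 0 -1;0 0 0 0 0 0 -1'|grep -E "pos|ft"
python3 -m jog '0.08 0 0 0 0 0 -1;0.08 0 0 0 0 0 -1;0.05 0 0 0 0 0 -1;0.02 0 0 0 0 0 -1;0 0 0 0 0 0 -1'|grep -E "pos|ft"
python3 -m jog '0.02 0 0 0 0 0 -1;0 0 0 0 0 0 -1'|grep -E "pos|ft"
python3 -c "
from h import *
strip()"
```

```text
tool_pos: [579.4, 16.2, 174.3]
ft_force: [0.6, 0.4, 0.1]
tool_pos: [602.8, 19.6, 175.7]
ft_force: [0.7, 0.6, -0.1]
tool_pos: [604.5, 19.8, 175.5]
ft_force: [-0.9, 1.0, 0.7]
tcp [-63.2   3.2] [604.5  19.8 175.5] yaw 6.90941753880053 F [-1.4  0.4  0.4]
```

```bash

python3 -m jog '0.015 0 0 0 0 0 -1;0 0 0 0 0 0 -1'|grep -E "pos|ft"
python3 -m jog '0.015 0 0 0 0 0 -1;0 0 0 0 0 0 -1'|grep -E "pos|ft"
```

```text
tool_pos: [605.2, 19.8, 175.3]
ft_force: [-9.2, 0.0, 4.8]
tool_pos: [605.8, 19.9, 175.1]
ft_force: [-16.1, -2.4, 9.4]
```

```bash

python3 -m jog '-0.05 0 0 0 0 0 -1;-0.2 0 0 0 0 0 -1;0 0 -0.3 0 0 0 -1;0 0 -0.3 0 0 0 0;0 0 -0.3 0 0 0 0.3'|grep -E "pos|ft"
python3 -m jog '-0.3 0.4 0 0 0 0 0.3;-0.3 0.4 0 0 0 0 0.3;-0.2 0.4 0 0 0 0 0.3;0 0.4 0 0 0 0 0.3;0 0 0 0 0 0 0.3'|grep -E "pos|gap"
python3 - <<'E'
from h import *
strip()
a,b=snapshot("top"),snapshot("scene")
A=a["img"][150:200,180:310,::-1];B=b["img"][195:265,175:325,::-1]
cv2.imwrite("pics/f1.png",np.vstack([cv2.resize(A,(780,300),interpolation=3),cv2.resize(B,(780,300))]))
E
```

```text
tool_pos: [582.9, 17.1, 266.9]
ft_force: [0.3, 0.8, -0.2]
tool_pos: [522.8, -153.9, 266.3]
finger_gap: 30.1
top [633.7  28.8 197.1  35.5 -83.3] fence [-33.1   8.7]
scene [633.6  30.7 199.5  34.7 -82.9] fence [-33.   10.6]
tcp [-164.5 -157.3] [ 522.7 -151.5  265.8] yaw 6.8428929006530295 F [-0.2  0.9 -0.6]
```

View pics/f1.png

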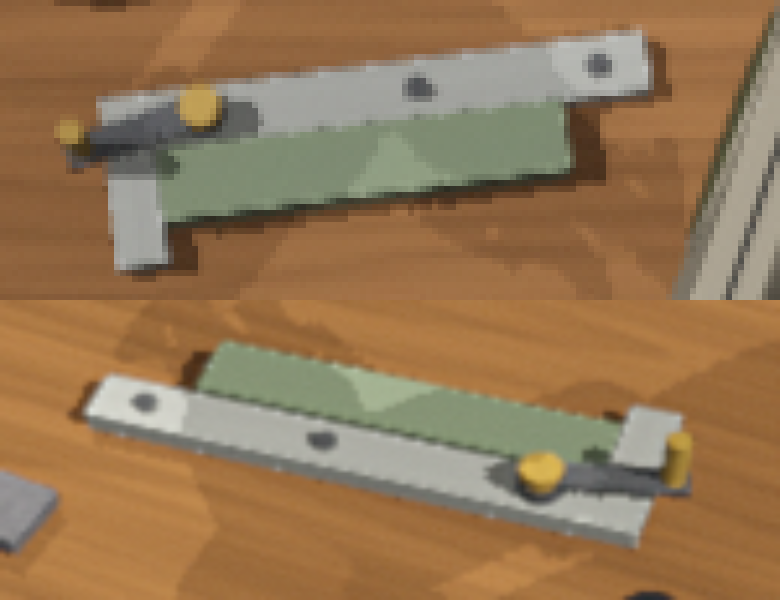

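```bash
python3 - <<'E'
from h import *
for v,p in(("top",(191.5,172)),("scene",(305.6,227)),):
    w=proj(snapshot(v),[p],70)[0];print(v,w,fence(*w))
for v,p in(("top",(213.3,167.8)),("scene",(278.8,234))):
    w=proj(snapshot(v),[p],40)[0];print(v,w,fence(*w))
E
```

```text
top [636.15310271 163.17420694] [-14.9 141.9]
scene [636.19292173 165.19495257] [-14.6 143.9]
top [654.74226817 105.35091162] [-3.2 82.3]
scene [659.97339061 109.47504289] [ 2.5 85.8]
```

The strip is flush along the rail and against the stop. The peg is at fence (-15,143), radius 60 from the pin, about 14° open. I'll grip it and lead it round.

```bash

python3 -m jog '0.23 -0.45 0 0 0 0 0.3;0.25 -0.5 0 0 0 0 0.3;0.25 -0.5 0 0 0 0 0.3;0.25 -0.5 0 0 0 0 0.3;0.25 -0.5 0 0 0 0 0.3'|grep -E "pos|ft"
python3 -m jog '0.27 -0.54 0 0 0 0 0.3;0 0 0 0 0 0 0.3'|grep -E "pos|ft|gap"
python3 -c "
from h import *
go(636.2,164.2,217,6.85)"
```

```text
tool_pos: [615.6, 109.1, 265.8]
ft_force: [1.2, 0.6, 1.1]
tool_pos: [635.7, 168.4, 265.3]
ft_force: [0.8, -0.3, 0.3]
finger_gap: 30.1
turn wz 0.006 | tx -0.000 ty 0.042 tz 0.483
```

```bash

python3 -m jog '0 0.04 0 0 0 0 0.3;0 0 0.15 0 0 0 0.3;0 0 0.15 0 0 0 0.3;0 0 0.18 0 0 0 0.3;0 0 0 0 0 0 0.3'|grep -E "pos|ft"
python3 -m jog '0 0 0 0 0 0 1;0 0 0 0 0 0 1;0 0 0 0 0 0 1;0 0 0 0 0 0 1' 40|grep -E "pos|ft|gap|grip"
python3 -c "
from h import *
p=sense()['tool_pos'];print(fence(*p[:2]))"
```

```text
tool_pos: [634.8, 158.9, 214.5]
ft_force: [0.4, 0.1, -0.8]
tool_pos: [635.0, 162.3, 217.1]
ft_force: [-3.7, 14.1, -6.2]
finger_gap: 10.2
grip_force: 39.0
[-16.2 141.2]
```

```bash

python3 -m jog '0 -0.03 0 0 0 0 1;-0.07 0.03 0 0 0 0 1;-0.075 0.03 0 0 0 0 1;-0.06 0.045 0 0 0 0 1;-0.06 0.05 0 0 0 0 1'|grep -E "pos|ft|gap|grip"
python3 -c "
from h import *
p=sense()['tool_pos'];print(fence(*p[:2]))"
```

```text
tool_pos: [609.3, 146.4, 217.0]
ft_force: [-14.1, 17.2, -1.3]
finger_gap: 10.8
grip_force: 40.2
[-43.5 128.4]
```

```bash

python3 -m jog '-0.06 0.05 0 0 0 0 1;-0.05 0.06 0 0 0 0 1;-0.035 0.07 0 0 0 0 1;-0.025 0.07 0 0 0 0 1'|grep -E "pos|ft|gap|grip"
python3 -c "
from h import *
p=sense()['tool_pos'];print(fence(*p[:2]))"
```

```text
tool_pos: [594.4, 118.5, 216.8]
ft_force: [-20.1, 8.3, 6.6]
finger_gap: 10.6
grip_force: 41.1
[-61.6 102.4]
```

```bash

python3 -m jog '-0.03 0.06 0 0 0 0 1;-0.01 0.06 0 0 0 0 1;0 0.05 0 0 0 0 1;0 0 0 0 0 0 1'|grep -E "pos|ft|gap|grip"
python3 -c "
from h import *
p=sense()['tool_pos'];print(fence(*p[:2]))"
```

```text
tool_pos: [594.2, 99.2, 216.9]
ft_force: [-6.5, -1.0, -3.6]
finger_gap: 10.5
grip_force: 40.0
[-64.1  83.3]
```

```bash

python3 -m jog '0.01 0.02 0 0 0 0 1;0 0 0 0 0 0 1'|grep -E "pos|ft"
python3 -m jog '0 0.015 0 0 0 0 1;0 0 0 0 0 0 1'|grep -E "pos|ft"
```

```text
tool_pos: [594.8, 97.8, 216.9]
ft_force: [-12.7, 1.3, 2.1]
tool_pos: [594.8, 97.4, 216.9]
ft_force: [-13.2, 7.5, 1.8]
```

```bash

python3 -m jog '0 0 0 0 0 0 0.2;0 0 0 0 0 0 0.2;0 0 0 0 0 0 0.2;0 0 -0.2 0 0 0 0.2;0 0 -0.3 0 0 0 0.2'|grep -E "pos|ft"
python3 -m jog '0 0 -0.2 0 0 0 0.2;-0.3 0.4 0 0 0 0 0.2;-0.3 0.5 0 0 0 0 0.2;-0.1 0.5 0 0 0 0 0.2;0 0.5 0 0 0 0 0.2'|grep -E "pos|ft"
python3 -m jog '0 0.5 0 0 0 0 0.2;0 0 0 0 0 0 0.2'|grep -E "time|pos|ft"
python3 - <<'E'
from h import *
strip()
for v in("top","scene"):
    print([tuple(np.round(g[:5]).astype(int)) for g in greens(v)])
a,b=snapshot("top"),snapshot("scene")
A=a["img"][130:310,90:400,::-1];B=b["img"][90:290,120:440,::-1]
cv2.imwrite("pics/e1.png",np.hstack([cv2.resize(A,(400,232)),cv2.resize(B,(400,232))]))
C=a["img"][150:200,180:310,::-1];D=b["img"][195:265,175:325,::-1]
cv2.imwrite("pics/e2.png",np.vstack([cv2.resize(C,(780,300),interpolation=3),cv2.resize(D,(780,300))]))
E
```

```text
tool_pos: [596.7, 96.2, 268.6]
ft_force: [-0.3, 0.6, 0.1]
tool_pos: [549.8, -102.2, 289.0]
ft_force: [1.2, -0.3, 0.5]
time: 63.82
tool_pos: [556.4, -153.7, 289.0]
ft_force: [0.5, 0.4, 0.9]
top [636.1   8.4 155.3  35.5 -83.3] fence [-33.2 -11.8]
tcp [-131.1 -160.4] [ 556.3 -150.7  288.3] yaw 6.824200098949028 F [0.4 0.4 0.5]
[(np.int64(636), np.int64(8), np.int64(155), np.int64(35), np.int64(-83)), (np.int64(439), np.int64(323), np.int64(51), np.int64(50), np.int64(89)), (np.int64(418), np.int64(-345), np.int64(52), np.int64(28), np.int64(89)), (np.int64(383), np.int64(372), np.int64(52), np.int64(49), np.int64(46)), (np.int64(352), np.int64(284), np.int64(53), np.int64(51), np.int64(20)), (np.int64(346), np.int64(-339), np.int64(70), np.int64(27), np.int64(89))]
[(np.int64(415), np.int64(-350), np.int64(48), np.int64(28), np.int64(-87)), (np.int64(481), np.int64(-333), np.int64(69), np.int64(28), np.int64(84)), (np.int64(350), np.int64(284), np.int64(54), np.int64(52), np.int64(86)), (np.int64(381), np.int64(372), np.int64(54), np.int64(51), np.int64(78)), (np.int64(437), np.int64(321), np.int64(53), np.int64(53), np.int64(0)), (np.int64(633), np.int64(29), np.int64(108), np.int64(34), np.int64(-83))]
```

View pics/e1.png

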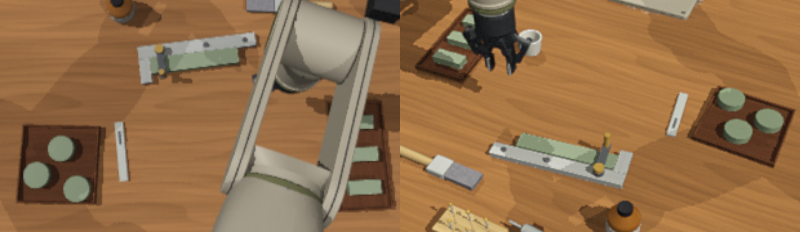

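View pics/e2.png

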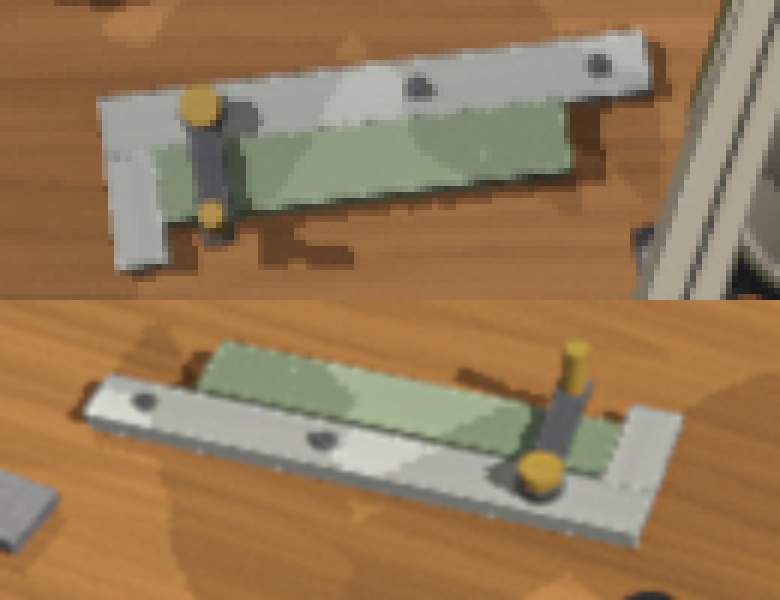

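The arm lies square across the strip, with the peg at about (210,215) in the upper crop. The strip is still flush and touching the stop, and three discs and three oblongs are in their trays.

```bash
python3 -c "
from bench import *
print(hand_in())"
```

```text
the job is handed in; nothing more can be done
None
```

The job is handed in: three round blanks are in the square tray, three oblong ones are in the long tray, the strip was slid flush to the fence and end stop, and the hold-down arm was then swung fully across it; the hand-in gave no verdict.

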